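# Put the cover back on the sample block

### The arm

A 6-joint arm with a two-finger parallel gripper is mounted at the origin on a cart in front of the work surface, level with it; the furniture and walls round the work are solid. World frame = base frame: x ahead of the robot, y to its left, z up, the work surface at z = 0. Lengths are in m, angles in rad, forces in N, time in s.
With the tool pointing down it reaches from about 0.3 to 0.95 m from the base axis. Payload 3.1 kg.
Tool frame: the origin (TCP) lies at the very end of the fingers, on their centre line; the grasp point (between the pads) lies 19 mm behind it; z points along the fingers, y is the direction in which the jaws open and shut (so a half turn about z gives the same grasp; the last joint's range is limited). The gripper opens to 85 mm and grips with 20 to 120 N. Pads are 22 mm wide; open, the fingers measure 114 mm over their backs; the gripper's body (76 mm by 85 mm) begins 54 mm behind the grasp point. The pads swing forward as they close: fully open they stand 13 mm farther back than shut.
Start: joints at [1.171, 0.308, 1.634, -0, 1.2, -0.07], TCP at [0.202, 0.591, 0.231] pointing down, gripper open.
Joint ranges: [-3.06, 3.06], [-0.79, 1.96], [0.05, 2.63], [-1.19, 4.34], [0.05, 2.64], [-2.94, 2.94]. Speed limits (rad/s): [2.79, 2.79, 3.14, 3.14, 3.14, 3.14].

### API

Orientations are given as a rotation vector (axis times angle).
In Python, from workcell import ctrl, viewer, ticket gives the robot as it stands. The module is installed in compiled form; this text tells all that it offers.
- The arm moves only by the shell command python3 -m pendant 'ROWS' [FORCE]. ROWS is JSON, a list of rows, each a list of 5 numbers: the shift along the tool's x, y, z in m, then the turn about the tool's z in degrees, then the opening, from 0 (shut) to 1 (fully open). A call has exactly 10 rows; each row shifts and turns the pose as measured when the row begins, along the tool's axes as they then stand; what a row does not reach is not made up. A row lasts 1/10 s, in which the tool goes at most 50 mm and 8.59 degrees, less where a joint would pass 70% of its speed; a pose out of reach is approached as far as the arm can. A call with a gripper value outside its range is refused whole. The fingers move at their own pace and stop on an object; FORCE is the grip in N (left out, the last holds). Time passes only in rows, so rows that do not move let the fingers close, or fill a call up. It gives the time, the measured TCP pose, the force and the opening at its end, in the units of the state.
- ctrl.read_state(): the state, without advancing time (a new reading comes with each control period).
- viewer.snapshot(name): name is "side" or "top" or "wrist"; returns a dict with "image" (480x640x3 uint8, red, green, blue), "mtx" (3x3 intrinsics, pixels), "position" and "attitude" of the camera in the world; the wrist camera has in their place "mount" (4x4, takes a point from camera to tool coordinates, whose origin is the TCP and whose axes are the flange's). Camera axes: x right, y down, z forward; pixel columns grow to the right and rows downward; lengths in m; the calibration is good to about 2 mm. A picture is of the moment at which its call begins: read the wrist's pose just before it. There is no depth.
- ticket.sign_off(): hands the job in, once; it reports no verdict.
The state is a dict: "t": time; "joints": joint angles; "qd": joint speeds; "joint_efforts": joint torques, N m; "tool_pos": TCP position; "orientation": TCP orientation; "wrist_force": force on the tool from outside, world axes, zero at the start; "torque": the same for the moment, N m; "width": finger opening in m.
Only numpy, scipy, OpenCV 4.12 (cv2) and the standard library are available. Lean on these libraries where they do the work, as an engineer would, in place of code of your own. Each camera call takes 0.05 s, during which the arm holds its last target. There are 200 camera calls.

### The job

Draw the metal cover right out of its grey shelter by the pull lug at its end, until no part of it is under the roof, and let it lie flat on the bench. Then pick it up by the bar handle and lower it level and gently onto the sample block, so that the thick pin comes through its big hole and the thin pin through its small hole, until it lies flush on the block, and let go. Leave the beaker and the tip rack where they are.

Things in the scene. Friction and masses are not known exactly. Their poses are not given: they have to be found in the camera images.
- cover: loose aluminium cover plate, 80 (x) by 166 (y) by 10 mm, 0.4 kg, 52 mm high overall, with a black bar handle in its middle and a pull lug on a narrow tongue (to y = -103 mm) at its -y end. Origin: centre of the underside; z up. Starts flat on the bench in the shelter, lug end sticking out. Two through-holes on its y axis: 20 mm wide at +66 mm, 14 mm wide at -66 mm.
- handle (a point): middle of the cover's bar handle, 45 mm above the underside; the bar is 76 mm long along the cover's y, 14 mm wide (x) and 14 mm high (38 to 52 mm above the underside), on two thin posts at y = +-30 mm, open underneath. Grip it across x.
- lug (a point): centre of the pull lug of the cover, 31 mm above the underside at y = -95 mm; the lug is 14 by 14 mm in plan and its top is 42 mm above the underside. Grip it across x; pull along the cover's -y.
- big_hole (a point): centre of the cover's 20 mm hole at the underside (y = +66 mm)
- small_hole (a point): centre of the cover's 14 mm hole at the underside (y = -66 mm), at the lug end
- block: fixed aluminium sample block, 100 (x) by 222 (y) mm, flat top at 75 mm, with vials sunk in three wells. Origin: centre of its underside; y from thin to thick pin. Seated, the cover's origin is 75 mm above this one, axes alike. At the -y end two steel cheeks, 24 mm apart (y -89 to -107, tops at 120 mm), straddle the seated cover's lug, leaving no room for fingers.
- thick_pin (a point): foot of the 16 mm thick pin on the block's flat top (block y = +66 mm); both pins stand 25 mm above the top, the last 6 mm tapered
- thin_pin (a point): foot of the 10 mm thick pin on the block's flat top (y = -66 mm), at the fork end
- shelter: fixed grey sheet-metal shelter, 108 (x; foot flanges 144) by 150 (y) by 74 mm high, with roof, side and back walls, open at its -y side, where the cover is drawn out along -y; inside 100 wide, 70 high. Origin: centre of its underside. The cover is wholly out once its origin is over 160 mm from this one.
- beaker: bystander: small glass beaker, 56 mm wide, 70 mm high, standing loose on the bench; origin at the centre of its underside
- tips: bystander: pipette tip rack, 62 by 92 by 50 mm high, loose on the bench; origin at the centre of its underside

How it is judged:
By the outcome, as a careful person would: the job done as asked, in the order asked, and still so for the second after the job is handed in, with the robot touching nothing.
It also fails if it takes over 58 s, if anything falls off the work surface, if the arm or the gripper's body presses on something with over 40 N, if the wrist force passes 120 N, or if a joint passes its speed limit or range.

## Working session

There is one attempt and no reset: what is moved stays moved. The work goes in short steps, Python scripts to look and compute and a shell command to move; the robot and the scene stay as the last step left them, time stands still between calls to the robot, and variables do not carry over. Pictures are saved under pics/ and viewed, about 8 in all and at most 12, crops included, and the job is handed in when it is done.

```bash
mkdir -p pics
python3 - <<'E'
from workcell import ctrl, viewer
import cv2, pickle
s=ctrl.read_state(); print(s)
for n in("top","side"):
    d=viewer.snapshot(n); cv2.imwrite(f"pics/{n}0.png",d["image"][:,:,::-1]); pickle.dump(d,open(f"pics/{n}0.pkl","wb"))
    print(n,d["mtx"],d["position"],d["attitude"])
E
```

```text
{'t': 0.0, 'joints': array([ 1.17130304e+00,  3.09024611e-01,  1.63522206e+00, -1.25001566e-05,
        1.19970245e+00, -6.97009604e-02]), 'qd': array([-0.00013452, -0.0006583 , -0.00028001,  0.00018964, -0.00079734,
        0.00086377]), 'joint_efforts': array([-4.88771366e-05, -4.15241575e+01, -2.76666445e+01,  4.34370065e-05,
        1.00019373e-02,  1.07301918e-05]), 'tool_pos': array([0.20210535, 0.59052985, 0.23001796]), 'orientation': array([-0.51559669, -3.0984482 ,  0.00360377]), 'wrist_force': array([0.63281515, 0.9970671 , 0.16626322]), 'torque': array([ 0.01397681,  0.01784403, -0.07014731]), 'width': 0.0854728047377839}
top [[619.55596356   0.         324.55821218]
 [  0.         619.55596356 229.06784423]
 [  0.           0.           1.        ]] [0.44465505 0.23099832 1.41028641] [-2.14869441  2.20326016 -0.09305086]
side [[574.11748507   0.         318.26178286]
 [  0.         574.11748507 236.64808469]
 [  0.           0.           1.        ]] [-0.00829613  1.28708358  0.52787813] [-0.56700701  2.30106923 -1.61051243]
```

View pics/top0.png

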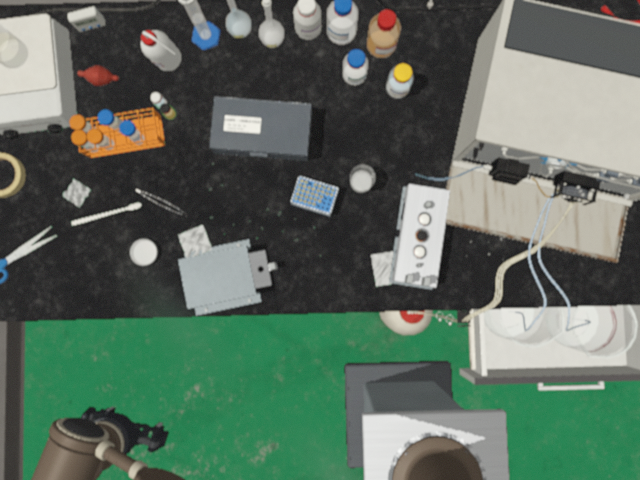

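View pics/side0.png

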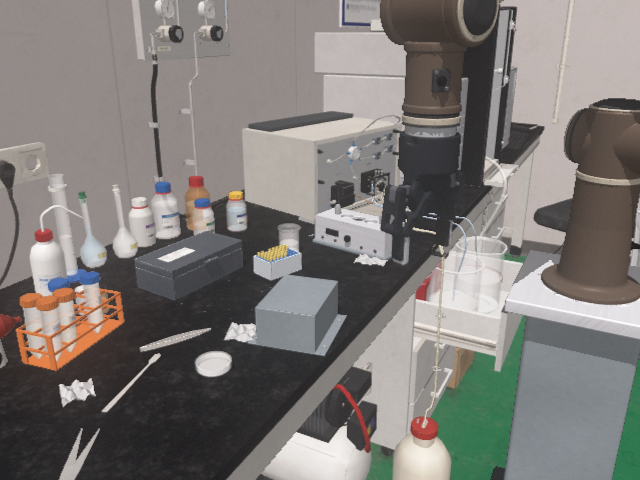

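The top view shows the shelter at about (220,276) with the lug pointing right at (270,267). The block is around (420,236), the tip rack at (315,195) and the beaker at (362,179). I'll enlarge the block and the lug.

```bash
cat > h.py <<'E'
import numpy as np, cv2, pickle
from scipy.spatial.transform import Rotation as R
def cam(d,s=None):
    if "mount" in d:
        T=np.eye(4);T[:3,:3]=R.from_rotvec(s["orientation"]).as_matrix();T[:3,3]=s["tool_pos"]
        M=T@np.array(d["mount"]); return M[:3,:3],M[:3,3]
    return R.from_rotvec(d["attitude"]).as_matrix(),np.array(d["position"])
def at(d,uv,z,s=None):
    A,p=cam(d,s); r=A@np.linalg.inv(d["mtx"])@[*uv,1.]
    return p+r*(z-p[2])/r[2]
def proj(d,X,s=None):
    A,p=cam(d,s); c=np.array(d["mtx"])@(A.T@(np.array(X)-p)); return c[:2]/c[2]
E
python3 - <<'E'
from h import *
d=pickle.load(open("pics/top0.pkl","rb")); im=d["image"][:,:,::-1]
print(proj(d,[0,0,0]),proj(d,[.5,.3,0]))
a=im[230:320,170:290]; b=im[175:295,375:465]
A=cv2.resize(a,None,fx=5,fy=5,interpolation=cv2.INTER_CUBIC)[:, :]
B=cv2.resize(b,None,fx=5,fy=5,interpolation=cv2.INTER_CUBIC)
B=cv2.resize(b,(338,450),interpolation=cv2.INTER_CUBIC)
A=cv2.resize(a,(450,338),interpolation=cv2.INTER_CUBIC)
o=np.zeros((450,800,3),np.uint8);o[:338,:450]=A;o[:,455:793]=B
cv2.imwrite("pics/crop1.png",o)
E
```

```text
[436.01628296 482.84062036] [295.28588531 259.46543793]
```

View pics/crop1.png

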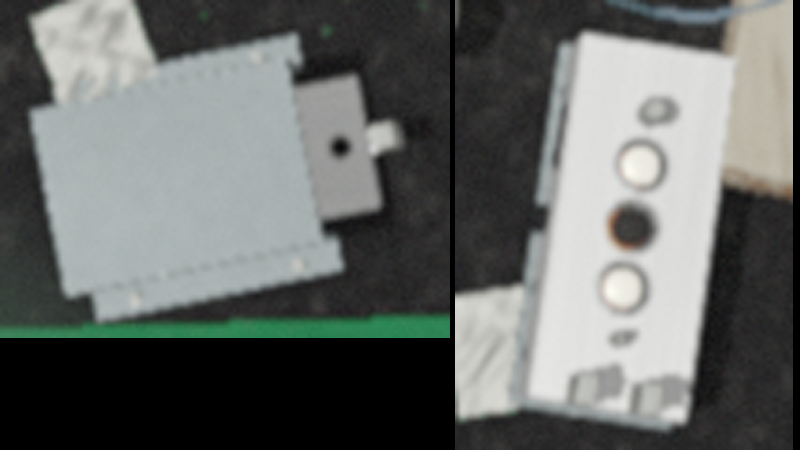

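Run:
```python
from h import *
d=pickle.load(open("pics/top0.pkl","rb"))
ca=lambda u,v:(170+u/3.75,230+v/3.75)
cb=lambda u,v:(375+(u-455)/3.756,175+v/3.75)
P=lambda uv,z:at(d,uv,z)
np.set_printoptions(precision=4,suppress=True)
sh=[P(ca(*c),.074)[:2] for c in [(30,108),(293,62),(323,245),(65,297)]]
print("shelter",np.array(sh),np.mean(sh,0),[np.linalg.norm(sh[i]-sh[i-1]) for i in range(4)])
for i,j in((0,1),(3,2)): v=sh[i]-sh[j]; print(np.degrees(np.arctan2(v[1],v[0])))
h=P(ca(340,147),.01); l=P(ca(377,138),.042)
cc=[P(ca(*c),.01)[:2] for c in[(297,87),(358,75),(382,208),(322,222)]]
print("hole",h,"lug",l,"corners",np.array(cc))
for i,j in((0,1),(3,2)): v=cc[i]-cc[j]; print(np.degrees(np.arctan2(v[1],v[0])))
v=h-l;print("hole-lug",np.degrees(np.arctan2(v[1],v[0])),np.linalg.norm(v[:2]))
b=[P(cb(*c),.075)[:2] for c in[(583,32),(735,58),(690,426),(527,403)]]
print("block",np.array(b),np.mean(b,0),[np.linalg.norm(b[i]-b[i-1]) for i in range(4)])
for i,j in((0,3),(1,2)): v=b[i]-b[j]; print(np.degrees(np.arctan2(v[1],v[0])))
print("wells",P(cb(632,226),.075),P(cb(641,165),.075),P(cb(624,288),.075))
print("tips",P((315,195),.05),"beaker",P((362,179),.07),"edge",P((230,318),0))
```

```text
shelter [[0.5049 0.5493]
 [0.5276 0.3976]
 [0.4223 0.382 ]
 [0.3964 0.5298]] [0.4628 0.4647] [np.float64(0.11018932910300025), np.float64(0.15337245575560426), np.float64(0.1064349430610507), np.float64(0.15007716256479317)]
98.51024202894253
99.92529046016001
hole [0.4796 0.3781 0.01  ] lug [0.4836 0.3529 0.042 ] corners [[0.5164 0.4034]
 [0.5227 0.3665]
 [0.4424 0.3534]
 [0.435  0.3896]]
99.71545578671483
101.67121015819157
hole-lug 98.88351590189825 0.02551365166211123
block [[ 0.656   0.0453]
 [ 0.6386 -0.0421]
 [ 0.427  -0.0074]
 [ 0.4424  0.0851]] [0.541  0.0202] [np.float64(0.21730342370622047), np.float64(0.0890868139419597), np.float64(0.21440447036390708), np.float64(0.09382551208346121)]
-10.574943047012423
-9.3113769285956
wells [0.5424 0.0212 0.075 ] [0.5776 0.0147 0.075 ] [0.5068 0.0272 0.075 ]
tips [0.6396 0.2509 0.05  ] beaker [0.6694 0.1471 0.07  ] edge [0.3716 0.4501 0.    ]
```

```bash
cat > go.py <<'E'
import sys; from h import *; from workcell import ctrl
# usage: go.py x y z jawangle(deg) -> tool-frame shift and turn needed
s=ctrl.read_state(); Rm=R.from_rotvec(s["orientation"]).as_matrix()
np.set_printoptions(precision=4,suppress=True)
print("t",s["t"],"tcp",s["tool_pos"],"F",s["wrist_force"],"w",s["width"],"q",s["joints"],"tilt",np.degrees(np.arccos(-Rm[2,2])))
a=np.degrees(np.arctan2(Rm[1,1],Rm[0,1])); print("jaw",a)
if len(sys.argv)>4:
    g=np.array(list(map(float,sys.argv[1:4])))
    print("shift",Rm.T@(g-s["tool_pos"]),"turn",(a-float(sys.argv[4])+90)%180-90)
E
python3 -m pendant '[[0,0,0,6.2,0.7],[0,0,0,6.2,0.7],[0,0,0,6.2,0.7],[0,0,0,6.2,0.7],[0,0,0,6.2,0.7],[0,0,0,6.2,0.7],[0,0,0,6.2,0.7],[0,0,0,6.2,0.7],[0,0,0,6.2,0.7],[0,0,0,6.2,0.7]]' 40
python3 go.py .484 .351 .16 9.5
```

```text
t: 1.1
tool_pos: [0.2001, 0.5858, 0.2224]
orientation: [2.087, 2.341, -0.024]
wrist_force: [0.0, 0.4, 0.5]
width: 0.0599
t 1.1 tcp [0.2001 0.5858 0.2224] F [0.0084 0.4298 0.5279] w 0.05992565496473257 q [ 1.1713  0.3147  1.6438 -0.      1.1995  1.0567] tilt 0.9418837964989627
jaw 6.563475188410614
shift [-0.2648  0.2557  0.0642] turn -2.936524811589379
```

```bash
python3 -m pendant '[[-0.03,0.029,0.006,-0.3,0.7],[-0.03,0.029,0.006,-0.3,0.7],[-0.03,0.029,0.006,-0.3,0.7],[-0.03,0.029,0.006,-0.3,0.7],[-0.03,0.029,0.006,-0.3,0.7],[-0.03,0.029,0.006,-0.3,0.7],[-0.03,0.029,0.006,-0.3,0.7],[-0.02,0.02,0,-0.3,0.7],[0,0,0,0,0.7],[0,0,0,0,0.7]]'
python3 go.py .484 .351 .16 9.5
python3 - <<'E'
from h import *; from workcell import ctrl,viewer
s=ctrl.read_state(); d=viewer.snapshot("wrist"); pickle.dump((d,s),open("pics/w1.pkl","wb")); cv2.imwrite("pics/w1.png",d["image"][:,:,::-1])
print(d["mount"]); print(proj(d,[.484,.351,.042],s), proj(d,[.4796,.378,.01],s))
E
```

```text
t: 2.1
tool_pos: [0.4564, 0.3781, 0.1743]
orientation: [2.036, 2.39, -0.036]
wrist_force: [0.4, 0.8, -0.7]
width: 0.0601
t 2.1 tcp [0.4564 0.3781 0.1743] F [ 0.4046  0.8289 -0.6645] w 0.06009675310655466 q [ 0.6225  0.3189  1.7428 -0.0086  1.1016  0.4669] tilt 1.3170727718282624
jaw 9.135174724812012
shift [-0.0309  0.0232  0.0145] turn -0.36482527518798236
[[-1.46632499e-03 -9.56503076e-01 -2.91718554e-01  7.44472357e-02]
 [ 9.99998495e-01 -1.13203014e-03 -1.31473457e-03  1.08899021e-03]
 [ 9.27313463e-04 -2.91720043e-01  9.56503297e-01 -1.42082229e-01]
 [ 0.00000000e+00  0.00000000e+00  0.00000000e+00  1.00000000e+00]]
[348.75295293 256.16681545] [347.23973938 215.69065694]
```

View pics/w1.png

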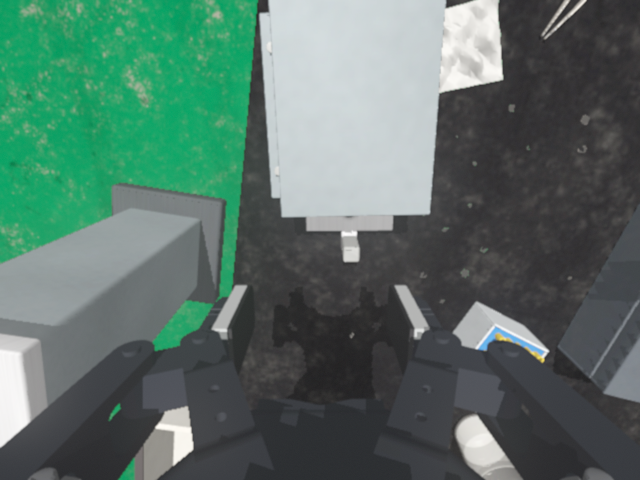

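The wrist picture shows the lug top at about (351,255), against a predicted (349,256). The shelter front edge is at row 215 with the cover end visible just below it. The top-camera estimate holds.

```bash
python3 - <<'E'
from h import *
d,s=pickle.load(open("pics/w1.pkl","rb")); print(at(d,(351,255),.042,s)); a,b=at(d,(307,230),.01,s),at(d,(393,230),.01,s); print(a,b,np.linalg.norm(a-b),np.degrees(np.arctan2(*(b-a)[1::-1])))
a,b=at(d,(281,216),.074,s),at(d,(430,214),.074,s); print(a,b,np.linalg.norm(a-b),np.degrees(np.arctan2(*(b-a)[1::-1])))
E
python3 -m pendant '[[-0.035,0.024,0.03,0,0.7],[0,0,0.03,0,0.7],[0,0,0,0,0.7],[0,0,0,0,0.7],[0,0,0,0,0.7],[0,0,0,0,0.7],[0,0,0,0,0.7],[0,0,0,0,0.7],[0,0,0,0,0.7],[0,0,0,0,0.7]]'
python3 go.py .484 .351 .012 9.5
```

```text
[0.48569851 0.35236832 0.042     ]
[0.44500077 0.3583196  0.01      ] [0.52410267 0.37134386 0.01      ] 0.08016695560842625 9.349952991783283
[0.42520426 0.38599139 0.074     ] [0.53167393 0.40495539 0.074     ] 0.10814538287889096 10.099408238964754
t: 3.15
tool_pos: [0.4823, 0.3574, 0.1229]
orientation: [2.019, 2.401, -0.016]
wrist_force: [0.6, 0.2, 0.3]
width: 0.0596
t 3.15 tcp [0.4823 0.3574 0.1229] F [0.5934 0.2384 0.3393] w 0.0595897660927869 q [ 0.5691  0.3875  1.7663 -0.0087  0.996   0.4012] tilt 0.6280705230800316
jaw 9.89245271851453
shift [-0.0055  0.0011  0.111 ] turn 0.39245271851453367
```

```bash
python3 -m pendant '[[-0.005,0.002,0.03,0.4,0.6],[0,0,0.03,0,0.6],[0,0,0.025,0,0.6],[0,0,0.01,0,0.6],[0,0,0,0,0.6],[0,0,0,0,0.6],[0,0,0,0,0.6],[0,0,0,0,0.6],[0,0,0,0,0.6],[0,0,0,0,0.6]]'
python3 go.py .485 .352 .012 9.5
```

```text
t: 4.15
tool_pos: [0.4914, 0.3554, 0.0331]
orientation: [2.025, 2.39, 0.007]
wrist_force: [0.1, 0.8, -0.4]
width: 0.0515
t 4.15 tcp [0.4914 0.3554 0.0331] F [ 0.1499  0.7694 -0.4239] w 0.05149560452993894 q [ 0.5582  0.5194  1.7924 -0.01    0.8229  0.4001] tilt 0.5777027827290757
jaw 9.44698185034156
shift [-0.0022 -0.0071  0.021 ] turn -0.05301814965844187
```

```bash
python3 -m pendant '[[-0.003,-0.007,0.011,0,0.6],[0,0,0.008,0,0.6],[0,0,0,0,0.6],[0,0,0,0,0],[0,0,0,0,0],[0,0,0,0,0],[0,0,0,0,0],[0,0,0,0,0],[0,0,0,0,0],[0,0,0,0,0]]' 50
python3 go.py .485 .352 .012 9.5
```

```text
t: 5.15
tool_pos: [0.4843, 0.3507, 0.0126]
orientation: [2.025, 2.39, 0.006]
wrist_force: [0.5, 0.3, -0.1]
width: 0.0133
t 5.15 tcp [0.4843 0.3507 0.0126] F [ 0.5441  0.3117 -0.1473] w 0.013300524653399955 q [ 0.5578  0.5403  1.8149 -0.0103  0.7803  0.4003] tilt 0.5411257493533069
jaw 9.443760842803048
shift [0.0011 0.0009 0.0006] turn -0.0562391571969556
```

```bash
python3 -m pendant '[[-0.01,0,0,0,0],[-0.02,0,0,0,0],[-0.02,0,0,0,0],[-0.02,0,0,0,0],[-0.02,0,0,0,0],[0,0,0,0,0],[0,0,0,0,0],[0,0,0,0,0],[0,0,0,0,0],[0,0,0,0,0]]'
python3 go.py .5095 .197 .012 9.5
```

```text
t: 6.15
tool_pos: [0.4993, 0.2581, 0.0126]
orientation: [2.024, 2.392, 0.007]
wrist_force: [0.5, -2.5, -0.5]
width: 0.0131
t 6.15 tcp [0.4993 0.2581 0.0126] F [ 0.4771 -2.4898 -0.4613] w 0.01311489943081072 q [ 0.4029  0.4879  1.9036 -0.0085  0.7421  0.243 ] tilt 0.5608400521634023
jaw 9.523294010001546
shift [-0.062  -0.      0.0008] turn 0.023294010001549736
```

```bash
python3 -m pendant '[[-0.02,0,0,0,0],[-0.02,0,0,0,0],[-0.02,0,0,0,0],[-0.003,0,0,0,0],[0,0,0,0,0],[0,0,0,0,0],[0,0,0,0,0.5],[0,0,0,0,0.6],[0,0,0,0,0.6],[0,0,0,0,0.6]]'
python3 go.py .5095 .197 .012 9.5
python3 -m pendant '[[0,0,-0.03,0,0.6],[0,0,-0.04,0,0.6],[0,0,-0.04,0,0.6],[0.02,0,-0.03,0,0.6],[0.02,0,-0.01,0,0.6],[0.02,0,0,0,0.6],[0,0,0,0,0.6],[0,0,0,0,0.6],[0,0,0,0,0.6],[0,0,0,0,0.6]]'
python3 - <<'E'
from h import *; from workcell import ctrl,viewer
s=ctrl.read_state(); d=viewer.snapshot("wrist"); pickle.dump((d,s),open("pics/w2.pkl","wb"))
t=viewer.snapshot("top"); pickle.dump(t,open("pics/top2.pkl","wb"))
im=np.hstack([cv2.resize(d["image"],(500,375),interpolation=cv2.INTER_AREA),t["image"][110:485,200:500][:370].repeat(1,0) if 0 else cv2.resize(t["image"][140:320,170:470],(300,180)).copy().__class__((1,)) if 0 else cv2.copyMakeBorder(t["image"][140:320,170:470],0,195,0,0,cv2.BORDER_CONSTANT)])
cv2.imwrite("pics/w2.png",im[:,:,::-1])
E
python3 go.py
```

```text
t: 7.15
tool_pos: [0.5099, 0.2027, 0.0132]
orientation: [2.016, 2.399, 0.016]
wrist_force: [0.4, -0.1, -0.4]
width: 0.0512
t 7.15 tcp [0.5099 0.2027 0.0132] F [ 0.4127 -0.0584 -0.3616] w 0.051161934693543985 q [ 0.2995  0.4656  1.9391 -0.0012  0.7243  0.1273] tilt 0.7234408866434874
jaw 9.9173222067131
shift [-0.0055 -0.0014  0.0012] turn 0.41732220671309506
t: 8.15
tool_pos: [0.4965, 0.263, 0.1688]
orientation: [2.018, 2.4, 0.015]
wrist_force: [-0.2, -0.0, -0.0]
width: 0.0513
t 8.25 tcp [0.4964 0.2629 0.1687] F [-0.0422 -0.6111  0.0623] w 0.05121450029507357 q [ 0.41    0.2503  1.845  -0.0009  1.0357  0.2382] tilt 0.6121559887532598
jaw 9.870649371018445
```

View pics/w2.png

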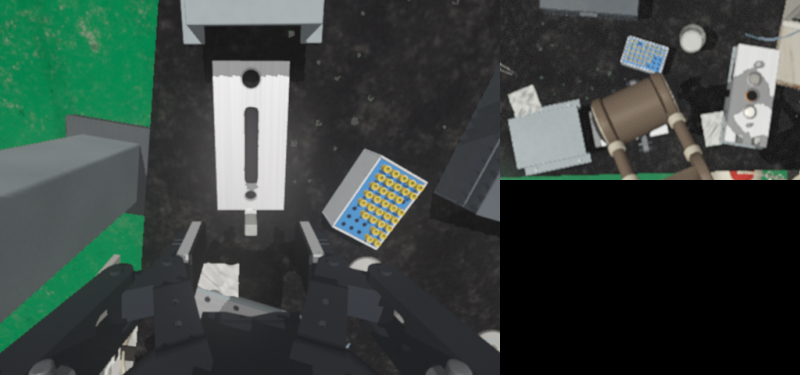

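The cover is out and flat. In the resized frame the big hole is at (251,78), the small hole at (251,195), and the bar runs from (251,107) to (251,188). There is a gap of bench between the cover and the shelter.

```bash
python3 - <<'E'
from h import *
np.set_printoptions(precision=4,suppress=True)
d,s=pickle.load(open("pics/w2.pkl","rb")); k=1.28
b=at(d,(251*k,78*k),.01,s);m=at(d,(251*k,195*k),.01,s);print(b,m,np.linalg.norm(b-m),(b+m)/2,np.degrees(np.arctan2(*(b-m)[1::-1])))
e=[at(d,(251*k,v*k),.052,s) for v in(107,185)];print(e,np.mean(e,0))
c=[at(d,(u*k,v*k),.01,s) for u,v in((213,61),(290,61),(285,210),(217,210))];print(np.array(c),np.mean(c,0))
E
python3 go.py .4985 .285 .05 9.5
```

```text
[0.4829 0.3605 0.01  ] [0.5052 0.232  0.01  ] 0.13048659618308606 [0.4941 0.2962 0.01  ] 99.84665252857498
[array([0.4873, 0.3322, 0.052 ]), array([0.5003, 0.2571, 0.052 ])] [0.4938 0.2946 0.052 ]
[[0.4414 0.37   0.01  ]
 [0.5199 0.3836 0.01  ]
 [0.5493 0.2198 0.01  ]
 [0.4678 0.2061 0.01  ]] [0.4946 0.2949 0.01  ]
t 8.25 tcp [0.4964 0.2629 0.1687] F [-0.0422 -0.6111  0.0623] w 0.05121450029507357 q [ 0.41    0.2503  1.845  -0.0009  1.0357  0.2382] tilt 0.6121559887532598
jaw 9.870649371018445
shift [0.0212 0.0046 0.1188] turn 0.37064937101844464
```

```bash
python3 -m pendant '[[0.032,0.003,0.03,0,0.6],[0,0,0.04,0,0.6],[0,0,0.03,0,0.6],[0,0,0.005,0,0.6],[0,0,0,0,0.6],[0,0,0,0,0.6],[0,0,0,0,0.6],[0,0,0,0,0.6],[0,0,0,0,0.6],[0,0,0,0,0.6]]'
python3 go.py .494 .2952 .026 9.75
```

```text
t: 9.25
tool_pos: [0.5022, 0.2958, 0.0679]
orientation: [2.021, 2.39, 0.033]
wrist_force: [0.9, -0.9, 0.1]
width: 0.0511
t 9.25 tcp [0.5022 0.2958 0.0679] F [ 0.8631 -0.9154  0.1249] w 0.05114238163011442 q [ 0.4587  0.4204  1.8557 -0.0029  0.8418  0.2939] tilt 1.361461715260665
jaw 9.552533117884579
shift [ 0.0006 -0.0092  0.0417] turn -0.19746688211542107
```

```bash
python3 -m pendant '[[0,-0.009,0.003,0,0.6],[0,0,0.006,0,0.6],[0,0,0.008,0,0.6],[0,0,0.008,0,0.6],[0,0,0.008,0,0.6],[0,0,0.006,0,0.6],[0,0,0.002,0,0.6],[0,0,0,0,0.6],[0,0,0,0,0.6],[0,0,0,0,0.6]]'
python3 go.py .494 .2952 .026 9.75
```

```text
t: 10.25
tool_pos: [0.493, 0.2944, 0.0223]
orientation: [2.021, 2.391, 0.031]
wrist_force: [0.1, 0.1, 0.5]
width: 0.0514
t 10.25 tcp [0.493  0.2944 0.0223] F [0.1152 0.0746 0.4592] w 0.051442475746795155 q [ 0.4638  0.4821  1.8847 -0.0033  0.7526  0.2991] tilt 1.277745699577661
jaw 9.567489047282683
shift [ 0.0006  0.0012 -0.0036] turn -0.18251095271732254
```

```bash
python3 -m pendant '[[0,0.001,-0.0035,0,0.6],[0,0,0,0,0],[0,0,0,0,0],[0,0,0,0,0],[0,0,0,0,0],[0,0,0,0,0],[0,0,0,0,0],[0,0,-0.003,0,0],[0,0,-0.006,0,0],[0,0,-0.01,0,0]]' 70
python3 -m pendant '[[0,0,-0.015,0,0],[0,0,-0.02,0,0],[0,0,-0.02,0,0],[0,0,-0.02,0,0],[0,0,-0.02,0,0],[0,0,-0.02,0,0],[0,0,-0.02,0,0],[0,0,-0.015,0,0],[0,0,0,0,0],[0,0,0,0,0]]'
python3 go.py .542 .021 .19 -100
```

```text
t: 11.25
tool_pos: [0.4912, 0.2932, 0.0444]
orientation: [2.023, 2.392, 0.023]
wrist_force: [-0.3, 0.1, -3.3]
width: 0.0128
t: 12.25
tool_pos: [0.4882, 0.2922, 0.2116]
orientation: [2.021, 2.39, 0.035]
wrist_force: [-0.1, -0.6, -4.2]
width: 0.0127
t 12.25 tcp [0.4882 0.2922 0.2116] F [-0.1229 -0.5766 -4.2349] w 0.012743736324536922 q [ 0.4641  0.2059  1.8047 -0.0024  1.1056  0.2981] tilt 1.4587429898420485
jaw 9.566379638250003
shift [-0.2765  0.0074  0.0203] turn -70.43362036175
```

```bash
python3 -m pendant '[[0,0,0,4,0],[0,0,0,7,0],[0,0,0,7,0],[0,0,0,7,0],[0,0,0,7,0],[0,0,0,7,0],[0,0,0,7,0],[0,0,0,7,0],[0,0,0,4,0],[0,0,0,0,0]]'
python3 go.py .542 .021 .19 -100
python3 -m pendant '[[0,0,0,4,0],[0,0,0,7,0],[0,0,0,7,0],[0,0,0,7,0],[0,0,0,7,0],[0,0,0,7,0],[0,0,0,7,0],[0,0,0,3,0],[0,0,0,0,0],[0,0,0,0,0]]'
python3 go.py .542 .021 .19 -100
```

```text
t: 13.25
tool_pos: [0.4796, 0.2878, 0.1998]
orientation: [2.948, 1.079, 0.006]
wrist_force: [-0.3, -0.3, -4.9]
width: 0.0126
t 13.25 tcp [0.4796 0.2878 0.1998] F [-0.2593 -0.305  -4.8764] w 0.012597391579501608 q [ 0.4639  0.2135  1.8211 -0.0026  1.1036  1.3342] tilt 0.23512300526825608
jaw -49.79390084944741
shift [-0.1246  0.244   0.0102] turn 50.206099150552575
t: 14.25
tool_pos: [0.4738, 0.2846, 0.191]
orientation: [3.121, -0.266, -0.014]
wrist_force: [-0.4, -0.1, -4.2]
width: 0.0123
t 14.25 tcp [0.4738 0.2846 0.191 ] F [-0.4375 -0.1283 -4.2334] w 0.012316788123571317 q [ 0.4638  0.2205  1.832  -0.0032  1.1016  2.2064] tilt 0.7351592252667378
jaw -99.7578377876964
shift [0.1119 0.2482 0.0025] turn 0.24216221230359736
```

```bash
cat >> go.py <<'E'
u=R.from_rotvec([2.022,2.3915,.027]).as_matrix().T@[0,0,1]; n=Rm@u
print("cover dip deg: along tool x",np.degrees(n@[Rm[0,0],Rm[1,0],0]),"along tool y",np.degrees(n@[Rm[0,1],Rm[1,1],0]))
E
python3 -m pendant '[[0.006,0.015,-0.001,0,0],[0.014,0.03,-0.001,0,0],[0.014,0.03,-0.001,0,0],[0.014,0.03,-0.001,0,0],[0.014,0.03,-0.001,0,0],[0.014,0.03,-0.001,0,0],[0.014,0.03,-0.001,0,0],[0.012,0.026,0,0,0],[0.007,0.015,0,0,0],[0,0,0,0,0]]'
python3 go.py .542 .021 .18 -100
python3 - <<'E'
from h import *; from workcell import ctrl,viewer
s=ctrl.read_state(); d=viewer.snapshot("wrist"); pickle.dump((d,s),open("pics/w3.pkl","wb")); cv2.imwrite("pics/w3.png",d["image"][:,:,::-1])
E
```

```text
t: 15.25
tool_pos: [0.5453, 0.0255, 0.1977]
orientation: [3.124, -0.231, -0.015]
wrist_force: [1.0, 0.7, -3.0]
width: 0.0125
t 15.25 tcp [0.5453 0.0255 0.1977] F [ 1.0413  0.7075 -2.9529] w 0.012475910010436683 q [-0.0279  0.1987  1.8438 -0.0098  1.1088  1.695 ] tilt 0.7500695693913179
jaw -98.45836904576583
shift [-0.0025  0.0048  0.0178] turn 1.541630954234165
cover dip deg: along tool x 0.7028560013084826 along tool y 0.5481139676229166
```

View pics/w3.png

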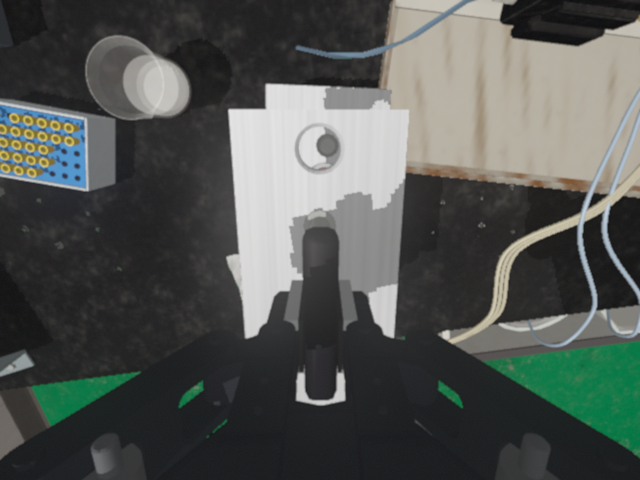

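The big hole is centred at about (319,147), with the thick pin top visible through it at (327,145). The block's far edge runs from (266,84) to (391,90).

Run:
```python
from h import *
np.set_printoptions(precision=4,suppress=True)
d,s=pickle.load(open("pics/w3.pkl","rb")); print(d["mtx"][0][0])
p=at(d,(327,145),.1,s);print("pin",p)
h=at(d,(319,147),s["tool_pos"][2]-.016,s);print("hole top",h, (h-s["tool_pos"])[:2], np.linalg.norm((h-s["tool_pos"])[:2]))
a,b=at(d,(266,84),.075,s),at(d,(391,89),.075,s);print(a,b,np.linalg.norm(a-b),np.degrees(np.arctan2(*(b-a)[1::-1])),(a+b)/2)
e=np.array([np.cos(np.radians(-10)),np.sin(np.radians(-10)),0]); print("centre from pin",p-.066*e,"from edge",(a+b)/2-.111*e)
c=[at(d,uv,s["tool_pos"][2]-.016,s) for uv in((229,110),(408,110),(244,335),(397,335))];print("cover",np.array(c),[np.degrees(np.arctan2(*(c[j]-c[i])[1::-1])) for i,j in((0,1),(2,0),(3,1))])
im=d["image"][60:240,210:430]; cv2.imwrite("pics/w3c.png",cv2.resize(im,None,fx=3.3,fy=3.3,interpolation=cv2.INTER_CUBIC)[:,:,::-1])
# side/top check: predicted pixels of pins in top0
t=pickle.load(open("pics/top0.pkl","rb"))
for X in((p[0],p[1],.1),(p[0],p[1],.075)): q=proj(t,X);print("top0 crop px",455+(q[0]-375)*3.756,(q[1]-175)*3.75)
```

```text
341.67088353370093
pin [0.6085 0.0108 0.1   ]
hole top [0.6126 0.0162 0.1817] [ 0.0673 -0.0093] 0.06790665755964467
[0.6552 0.0472 0.075 ] [ 0.6387 -0.0406  0.075 ] 0.0892858827710968 -100.5974117797057 [0.647  0.0033 0.075 ]
centre from pin [0.5435 0.0223 0.1   ] from edge [0.5376 0.0226 0.075 ]
cover [[ 0.6337  0.0524  0.1817]
 [ 0.6222 -0.0243  0.1817]
 [ 0.5227  0.0702  0.1817]
 [ 0.51   -0.0104  0.1817]] [np.float64(-98.51862530158448), np.float64(-9.08959588857908), np.float64(-7.08841418106831)]
top0 crop px 652.6261943416522 106.23873312638366
top0 crop px 645.5703079654928 111.781327434215
```

```bash
python3 -m pendant '[[-0.002,0.003,0.003,0.8,0],[0,0,0.006,0.7,0],[0,0,0.008,0,0],[0,0,0.008,0,0],[0,0,0.008,0,0],[0,0,0.006,0,0],[0,0,0.003,0,0],[0,0,0,0,0],[0,0,0,0,0],[0,0,0,0,0]]'
python3 go.py .542 .0226 .151 -100
```

```text
t: 16.3
tool_pos: [0.5392, 0.0279, 0.15]
orientation: [3.123, -0.265, -0.023]
wrist_force: [-0.4, -0.6, -3.0]
width: 0.0125
t 16.3 tcp [0.5392 0.0279 0.15  ] F [-0.4362 -0.6356 -3.044 ] w 0.012472726210408487 q [-0.0254  0.2494  1.8895 -0.0072  1.0176  1.7182] tilt 0.9201731765170515
jaw -99.67850356092372
shift [ 0.0036  0.0047 -0.001 ] turn 0.32149643907628445
cover dip deg: along tool x 1.0029703618690309 along tool y 0.6457535993389748
```

```bash
python3 -m pendant '[[0.003,0.005,0,0.3,0],[0,0,0,0,0],[0,0,0,0,0],[0,0,0,0,0],[0,0,0,0,0],[0,0,0,0,0],[0,0,0,0,0],[0,0,0,0,0],[0,0,0,0,0],[0,0,0,0,0]]'
python3 go.py .542 .0226 .15 -100
python3 - <<'E'
from h import *; from workcell import ctrl,viewer
s=ctrl.read_state(); d=viewer.snapshot("wrist"); pickle.dump((d,s),open("pics/w4.pkl","wb"))
t=viewer.snapshot("side"); pickle.dump(t,open("pics/side4.pkl","wb"))
a=cv2.resize(d["image"][50:350,190:450],(520,600),interpolation=cv2.INTER_CUBIC)
b=cv2.resize(t["image"][170:290,290:430],(280,240),interpolation=cv2.INTER_CUBIC)
o=np.zeros((600,800,3),np.uint8);o[:,:520]=a;o[:240,520:]=b
cv2.imwrite("pics/w4.png",o[:,:,::-1])
E
```

```text
t: 17.3
tool_pos: [0.5427, 0.0217, 0.1515]
orientation: [3.123, -0.274, -0.018]
wrist_force: [1.1, 0.6, -3.7]
width: 0.0125
t 17.3 tcp [0.5427 0.0217 0.1515] F [ 1.065   0.6227 -3.651 ] w 0.012507029563036027 q [-0.0366  0.2514  1.8834 -0.0074  1.0186  1.7133] tilt 0.7646001786400368
jaw -100.03062292294767
shift [-0.0008 -0.0008  0.0015] turn -0.030622922947671327
cover dip deg: along tool x 0.8286597410958557 along tool y 0.663557085902356
```

View pics/w4.png

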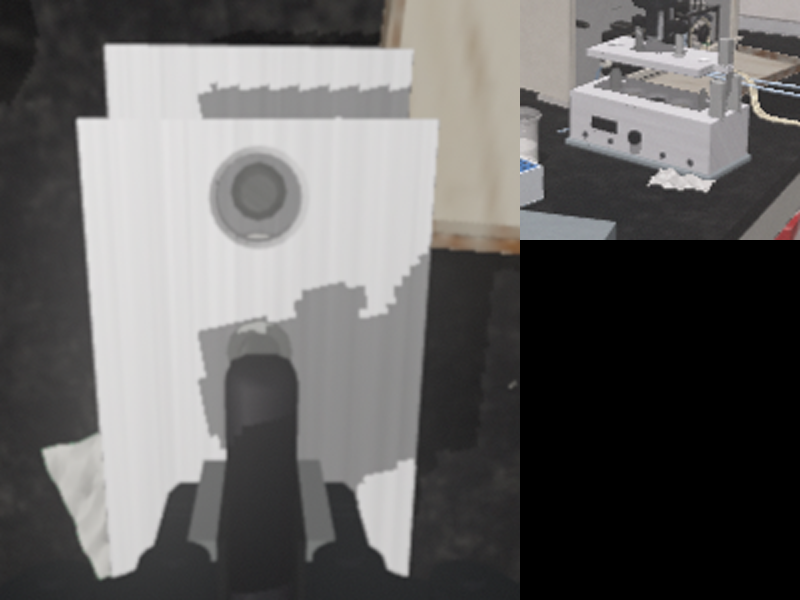

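In the crop the hole rim is centred at about (257,196), with the pin's top disc inside it at (258,189). The side view shows the cover level above the pins, with the cheeks either side of the lug.

Run:
```python
from h import *
np.set_printoptions(precision=4,suppress=True)
d,s=pickle.load(open("pics/w4.pkl","rb")); f=lambda u,v:(190+u/2,50+v/2)
z=s["tool_pos"][2]; Rm=R.from_rotvec(s["orientation"]).as_matrix()
p=at(d,f(258,189),.1,s);h=at(d,f(257.5,196),z-.0165,s);print("pin",p,"hole",h,"tool-frame shift",Rm.T@(p-h), "hole from tcp",Rm.T@(h-s["tool_pos"]))
a,b=at(d,f(106,45),.075,s),at(d,f(413,48),.075,s);print(a,b,np.linalg.norm(a-b),np.degrees(np.arctan2(*(b-a)[1::-1])))
c=[at(d,f(*q),z-.0165,s) for q in((78,119),(438,119),(108,575),(410,575))]
print([np.degrees(np.arctan2(*(c[j]-c[i])[1::-1])) for i,j in((0,1),(2,0),(3,1))])
# side view: project expected block/cover points
t=pickle.load(open("pics/side4.pkl","rb"))
im=cv2.resize(t["image"][170:290,290:430],(800,686),interpolation=cv2.INTER_CUBIC)[:600]
e=np.array([np.cos(np.radians(-10)),np.sin(np.radians(-10)),0]); c0=p-.066*e
for k,col in((.066,(255,0,0)),(-.066,(0,255,0))):
  for zz in(.075,.1):
    q=proj(t,np.array([*(c0+k*e)[:2],zz])); q=(q-[290,170])*800/140; cv2.drawMarker(im,tuple(int(v) for v in q),col,0,14,1)
  for zz in (z-.0265,z-.0165):
    o=s["tool_pos"]+.0015*e+k*e; q=proj(t,np.array([*o[:2],zz])); q=(q-[290,170])*800/140; cv2.drawMarker(im,tuple(int(v) for v in q),(0,0,255),1,14,1)
cv2.imwrite("pics/side4c.png",im[:,:,::-1])
```

```text
pin [0.6089 0.0106 0.1   ] hole [0.6092 0.0108 0.135 ] tool-frame shift [ 0.0001 -0.      0.035 ] hole from tcp [ 0.0676 -0.001   0.0158]
[0.6552 0.047  0.075 ] [ 0.6388 -0.0408  0.075 ] 0.08929163535571372 -100.56589131788851
[np.float64(-100.09628313044448), np.float64(-10.745472782373069), np.float64(-9.345080042644927)]
```

View pics/side4c.png

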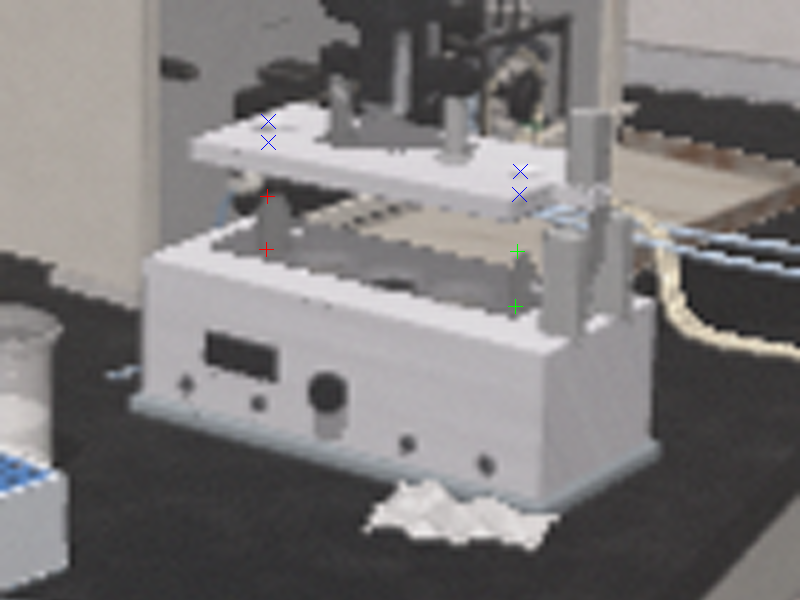

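Hole and pin agree to within a millimetre, so I'll lower in short steps and correct drift as I go. The side markers are about 1 px off both pins alike, which is within calibration.

```bash
python3 -m pendant '[[0,0,0.003,0,0],[0,0,0.004,0,0],[0,0,0.004,0,0],[0,0,0.004,0,0],[0,0,0.003,0,0],[0,0,0,0,0],[0,0,0,0,0],[0,0,0,0,0],[0,0,0,0,0],[0,0,0,0,0]]'
python3 go.py .5427 .0217 .132 -100.1
```

```text
t: 18.4
tool_pos: [0.5422, 0.0216, 0.1315]
orientation: [3.123, -0.274, -0.019]
wrist_force: [-0.2, 0.1, -4.2]
width: 0.0126
t 18.4 tcp [0.5422 0.0216 0.1315] F [-0.1604  0.0751 -4.1746] w 0.01263762191163042 q [-0.0368  0.2784  1.8961 -0.0076  0.9796  1.7134] tilt 0.8050165849431759
jaw -100.03136836931594
shift [ 0.0004 -0.0002 -0.0005] turn 0.06863163068405242
cover dip deg: along tool x 0.874114823962202 along tool y 0.6578002817752047
```

```bash
python3 -m pendant '[[0.0004,0,0.001,0.1,0],[0,0,0.0016,0,0],[0,0,0.0016,0,0],[0,0,0.0016,0,0],[0,0,0.0016,0,0],[0,0,0.0016,0,0],[0,0,0.0016,0,0],[0,0,0.001,0,0],[0,0,0,0,0],[0,0,0,0,0]]' 40
python3 go.py .5427 .0217 .12 -100.1
```

```text
t: 19.4
tool_pos: [0.5427, 0.0214, 0.119]
orientation: [3.122, -0.277, -0.019]
wrist_force: [-0.2, 0.2, -2.9]
width: 0.0128
t 19.4 tcp [0.5427 0.0214 0.119 ] F [-0.1825  0.2059 -2.8952] w 0.012804325784058684 q [-0.0371  0.2967  1.9022 -0.0077  0.9549  1.7153] tilt 0.7868608195250252
jaw -100.14276756759686
shift [-0.     -0.0003 -0.001 ] turn -0.042767567596868616
cover dip deg: along tool x 0.8534012739505031 along tool y 0.6598429084133615
```

```bash
python3 -m pendant '[[0,0,0.001,0,0],[0,0,0.0016,0,0],[0,0,0.0016,0,0],[0,0,0.0016,0,0],[0,0,0.0016,0,0],[0,0,0.0016,0,0],[0,0,0.0014,0,0],[0,0,0.001,0,0],[0,0,0,0,0],[0,0,0,0,0]]' 30
python3 go.py .5427 .0217 .101 -100.1
```

```text
t: 20.4
tool_pos: [0.5426, 0.0213, 0.1066]
orientation: [3.122, -0.277, -0.018]
wrist_force: [-0.6, 0.8, -3.1]
width: 0.0127
t 20.4 tcp [0.5426 0.0213 0.1066] F [-0.6313  0.7751 -3.0787] w 0.012716115077656742 q [-0.0372  0.3147  1.9086 -0.0079  0.9303  1.7154] tilt 0.7777997017069924
jaw -100.13942419791836
shift [ 0.0001 -0.0004  0.0056] turn -0.03942419791836471
cover dip deg: along tool x 0.8433183074020024 along tool y 0.6613030630605616
```

Pins are through cleanly. I'll take the last 5–6 mm slowly.

```bash
python3 -m pendant '[[0,0,0.0008,0,0],[0,0,0.0008,0,0],[0,0,0.0008,0,0],[0,0,0.0006,0,0],[0,0,0.0006,0,0],[0,0,0.0006,0,0],[0,0,0.0005,0,0],[0,0,0,0,0],[0,0,0,0,0],[0,0,0,0,0]]' 20
python3 go.py .5427 .0217 .101 -100.1
```

```text
t: 21.4
tool_pos: [0.543, 0.0215, 0.1035]
orientation: [3.122, -0.277, -0.017]
wrist_force: [-0.9, -0.5, -2.1]
width: 0.0127
t 21.4 tcp [0.543  0.0215 0.1035] F [-0.906  -0.504  -2.0999] w 0.012699166723951166 q [-0.0369  0.3196  1.9098 -0.0079  0.9232  1.7159] tilt 0.7251709239290143
jaw -100.15077047045543
shift [-0.0003 -0.0002  0.0025] turn -0.050770470455432815
cover dip deg: along tool x 0.7832797695089216 along tool y 0.6688571514811419
```

```bash
python3 -m pendant '[[0,0,0.001,0,0],[0,0,0.001,0,0],[0,0,0.001,0,0],[0,0,0.001,0,0],[0,0,0.001,0,0],[0,0,0,0,0],[0,0,0,0,0],[0,0,0,0,0],[0,0,0,0,0],[0,0,0,0,0]]' 20
python3 go.py .5427 .0217 .101 -100.1
```

```text
t: 22.4
tool_pos: [0.5432, 0.0215, 0.103]
orientation: [3.122, -0.277, -0.018]
wrist_force: [-3.1, 1.2, 0.7]
width: 0.0127
t 22.4 tcp [0.5432 0.0215 0.103 ] F [-3.0635  1.1626  0.655 ] w 0.0127289073439495 q [-0.0366  0.3211  1.9089 -0.0084  0.9236  1.7163] tilt 0.7846686163446959
jaw -100.13975252438205
shift [-0.0005 -0.0001  0.002 ] turn -0.03975252438205246
cover dip deg: along tool x 0.8362155458949382 along tool y 0.6401202205191548
```

```bash
python3 -m pendant '[[0,0,0.0015,0,0],[0,0,0.0015,0,0],[0,0,0.0015,0,0],[0,0,0.0015,0,0],[0,0,0.0015,0,0],[0,0,0,0,0],[0,0,0,0,0],[0,0,0,0,0],[0,0,0,0,0],[0,0,0,0,0]]' 20
python3 go.py .5427 .0217 .101 -100.1
```

```text
t: 23.4
tool_pos: [0.5434, 0.0216, 0.1032]
orientation: [3.121, -0.277, -0.022]
wrist_force: [-3.6, 0.4, 2.8]
width: 0.0126
t 23.4 tcp [0.5434 0.0216 0.1032] F [-3.6256  0.3805  2.764 ] w 0.012644503997363235 q [-0.0362  0.3225  1.9065 -0.0088  0.927   1.7171] tilt 0.9188474549428063
jaw -100.14833545559921
shift [-0.0007 -0.      0.0022] turn -0.04833545559921504
cover dip deg: along tool x 0.9726254011444733 along tool y 0.6002968897368157
```

```bash
cat > look.py <<'E'
import sys; from h import *; from workcell import ctrl,viewer
s=ctrl.read_state(); d=viewer.snapshot("wrist"); t=viewer.snapshot("side")
pickle.dump((d,s,t),open(f"pics/{sys.argv[1]}.pkl","wb"))
a=cv2.resize(d["image"][60:300,220:420],(300,360),interpolation=cv2.INTER_CUBIC)
b=cv2.resize(t["image"][180:260,310:410],(500,400),interpolation=cv2.INTER_CUBIC)
o=np.zeros((400,800,3),np.uint8);o[:360,:300]=a;o[:,300:]=b
cv2.imwrite(f"pics/{sys.argv[1]}.png",o[:,:,::-1])
E
python3 look.py f1
```

```text
(no output)
```

View pics/f1.png

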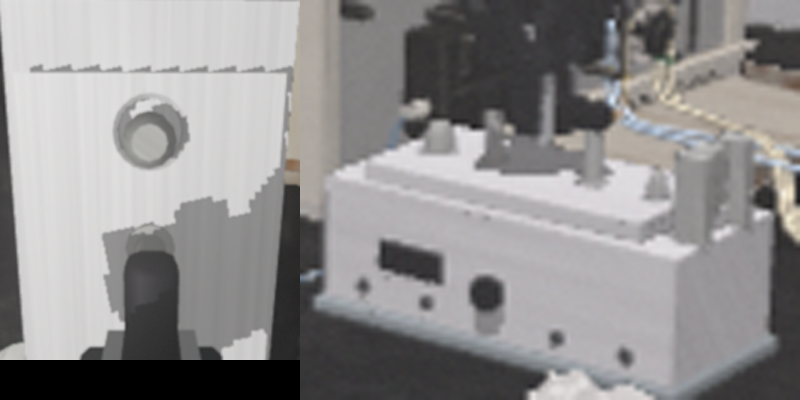

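Both pins stand through their holes and the plate lies on the block top. I'll let go and rise.

```bash
python3 -m pendant '[[0,0,0,0,0.3],[0,0,0,0,0.5],[0,0,0,0,0.5],[0,0,0,0,0.5],[0,0,0,0,0.5],[0,0,0,0,0.5],[0,0,0,0,0.5],[0,0,-0.005,0,0.5],[0,0,-0.01,0,0.5],[0,0,-0.015,0,0.5]]'
python3 -m pendant '[[0,0,-0.02,0,0.5],[0,0,-0.02,0,0.5],[0,0,-0.02,0,0.5],[0,0,-0.02,0,0.5],[0,0,-0.01,0,0.5],[0,0,0,0,0.5],[0,0,0,0,0.5],[0,0,0,0,0.5],[0,0,0,0,0.5],[0,0,0,0,0.5]]'
python3 look.py f2
```

```text
t: 24.5
tool_pos: [0.5438, 0.0216, 0.132]
orientation: [3.122, -0.276, -0.023]
wrist_force: [-0.1, -0.4, 0.4]
width: 0.0426
t: 25.5
tool_pos: [0.5455, 0.0223, 0.2301]
orientation: [3.122, -0.276, -0.016]
wrist_force: [0.3, 0.6, 0.4]
width: 0.0432
```

View pics/f2.png

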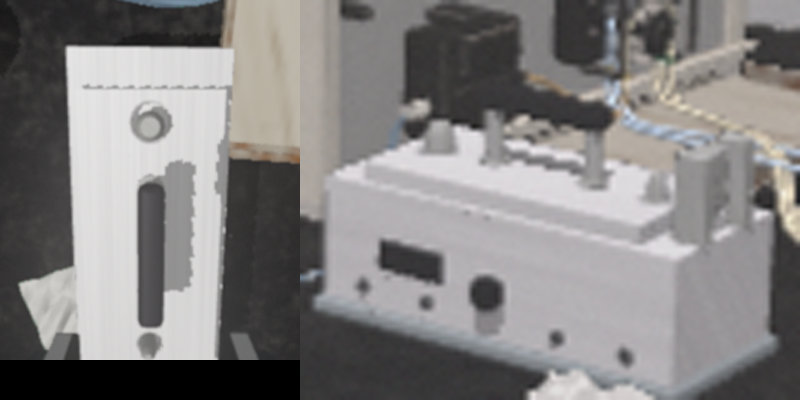

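The cover lies flush on the block with both pins showing, the thick one at (150,124) and the thin one at (150,345). The gripper is clear, so I'm handing in.

```bash
python3 -c "
from workcell import ticket; print(ticket.sign_off())"
```

```text
the job is handed in; nothing more can be done
None
```

The job is done and handed in at about 25.6 s. I drew the cover out by its lug until its centre was about 172–176 mm from the shelter's, against the 160 mm needed. I then let it lie flat, picked it up by the bar handle, turned it about 110° and lowered it onto the pins.

- **Seating:** After release, the wrist and side views show both pins through their holes and the plate flush on the block. It did not visibly shift when I let go, and the gripper was clear above it.
- **Forces:** Force readings at the ends of the moves stayed under 5 N. That includes a slight sideways push of about 3.6 N at the end of seating.
- **Tilt:** The arm's pose put the cover about 0.8–1° from level in the last millimetres, and it settled flat on the block.
- **Measurements that disagreed:** The side camera put both pins about 1 px off my estimate. The block's top also measured about 90 mm wide instead of 100 mm. I relied on the wrist view of hole and pin together.
- **Not checked closely:** I never worked near the beaker or the tip rack, but I did not measure them again at the end.

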